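# Hold the magnifier over the red lure

## Robot

A 6-joint arm with a two-finger parallel gripper is mounted at the origin on a cart in front of the work surface, level with it; the furniture and walls round the work are solid. World frame = base frame: x ahead of the robot, y to its left, z up, the work surface at z = 0. Lengths are in mm, angles in rad, forces in N, time in s.
With the tool pointing down it reaches from about 300 to 950 mm from the base axis. Payload 3.1 kg.
Tool frame: the origin (TCP) lies between the finger pads, 19 mm behind the fingertips; this is the grasp point; z points along the fingers, y is the line along which they close (so a half turn about z gives the same grasp; the last joint's range is limited). The gripper opens to 85 mm and grips with 20 to 120 N. Pads are 22 mm wide; open, the fingers measure 114 mm over their backs; the gripper's body (76 mm by 85 mm) begins 54 mm behind the grasp point. The pads swing forward as they close: fully open they stand 13 mm farther back than shut.
Start: joints at [-1.281, 0.308, 1.634, -0, 1.2, -0.07], TCP at [220.028, -584.996, 249.972] pointing down, gripper open.
Joint ranges: [-3.06, 3.06], [-0.79, 1.96], [0.05, 2.63], [-1.19, 4.34], [0.05, 2.64], [-2.94, 2.94]. Speed limits (rad/s): [2.79, 2.79, 3.14, 3.14, 3.14, 3.14].

## Interface

Orientations are given as a rotation vector (axis times angle).
In Python, from plant import bot gives the robot as it stands. The module is installed in compiled form; this text tells all that it offers.
- The arm moves only by the shell command python3 -m handwheel 'ROWS' [FORCE]. ROWS is JSON, a list of rows, each an object with "hand": the gripper's target within -1 to 1 (shut at 1, half-way at 0, fully open at -1); "linear": the shift along the tool's x, y, z in m, a list of three; "turn": the turn about the tool's z in degrees. In form: [{"hand": hand, "linear": [x, y, z], "turn": turn}, ...]. A call has 1 to 12 rows; each row is the pose to reach, as a shift and turn from the pose commanded when the call began, along the tool's axes at that moment; what a row does not reach only later rows make up. A row lasts 1/10 s, in which the tool goes at most 50 mm and 8.59 degrees, less where a joint would pass 70% of its speed; a pose out of reach is approached as far as the arm can. A call with a gripper value outside its range is refused whole. The fingers move at their own pace and stop on an object; FORCE is the grip in N (left out, the last holds). Time passes only in rows, so rows that repeat a pose let the fingers close. It gives the time, the measured TCP pose, the force, the opening and the grip force at its end, in the units of the state.
- bot.get_state(): the state, without advancing time (a new reading comes with each control period).
- bot.get_image(name): name is "scene" or "top" or "wrist"; returns the picture (384x512x3 uint8, red, green, blue); there is no depth.
- bot.camera_model(name): a dict with "fovy" (degrees; the focal length in pixels is half the picture's height over the tangent of half this angle, whatever the lens; pixels are square), "cx", "cy" (the principal point, pixels), "dist_coeffs" ([k1, k2, p1, p2, k3] as OpenCV has them; the pictures are not rectified), "R" (3x3) and "t" (3): a world point X has camera coordinates R X + t; the wrist camera has in their place "hand_eye" (4x4, takes a point from camera to tool coordinates, whose origin is the TCP and whose axes are the flange's). Camera axes: x right, y down, z forward; pixel columns grow to the right and rows downward; lengths in mm; the calibration is good to about 2 mm. A picture is of the moment at which its call begins: read the wrist's pose just before it. camera_model takes no time and is no camera call.
- bot.sign_off(): hands the job in; it is judged then, once.
The state is a dict: "time_s": time; "joint_pos": joint angles; "qd": joint speeds; "tau": joint torques, N m; "position": TCP position; "orientation": TCP orientation; "contact_force": force on the tool from outside, world axes, zero at the start; "moment": the same for the moment, N m; "finger_gap": finger opening in mm; "grasp_force": force on a finger pad.
Only numpy, scipy, OpenCV 4.12 (cv2) and the standard library are available. Lean on these libraries where they do the work, as an engineer would, in place of code of your own. Each camera call takes 0.05 s, during which the arm holds its last target. There are 200 camera calls.

## Task

Draw the magnifying glass out of its wooden dock by the handle, turn it so that the lens lies level, and hold it still with the lens centred over the red-striped plug lure, about 10 cm above the table, ready to inspect the lure. Leave all three plug lures lying where they are, and finish while still holding the glass there: do not put it down or let go.

Things in the scene. Friction and masses are not known exactly. Their poses are not given: they have to be found in the camera images.
- magnifier: Loose magnifying glass, 90 g. Origin: lens centre; z lens normal, x along the handle, away from the lens. Steel-rimmed lens 64 mm across, 8 mm thick; black flat-sided handle 18 mm wide (y), 14 mm thick (z), from x = 42 to 150 mm; balance point near x = 45 mm. Starts in the dock, lens centre 48 mm above the table, handle rising 50 degrees and leaning to the dock's +x, z up and to the dock's -x
- handle_grip (a point): Point on the handle's axis 95 mm from the lens centre, axes as the magnifier's. Handle is free all round here; grip its sides, 18 mm along y
- dock: Wooden dock fixed to the table. Origin on the table under the lens seat; base x -53 to 77, y +-50 mm, 10 mm high. A pocket inclined 50 degrees, rising to +x, takes the lower half of the lens: 68 mm wide inside, 80 outside, 12 mm from back board to front lip. A tongue bears the handle up to 62 mm from the lens centre. Draw the glass out along its handle; it is clear after 60 mm
- dock_seat (a point): Where the lens centre sits in the dock: 48 mm above the dock's origin; axes of the dock (level)
- plug_red: Loose red plug lure with dark stripes, white belly and white lip, 65 x 90 x 20 mm, lying on the table. Origin at the middle of its outline, on the table. The target
- plug_green: Loose green and yellow striped plug lure, 38 x 87 x 18 mm, origin at the middle of its underside. Bystander
- plug_old: Loose old brown wooden plug lure, 71 x 42 x 18 mm, origin at the middle of its underside. Bystander
There are look-alikes about, which are no part of the job. There is more than one size of the magnifier; the job needs the largest.

How it is judged (in metres and radians):
On the way:
1. the magnifier is gripped and drawn clear out of the dock, its lens at least 70 mm from its seat (contact force between the fingers and magnifier above 1 N and distance between magnifier and dock_seat above 0.07 m and contact force between magnifier and dock below 0.05 N), for 0.2 s.
At the end, for the whole second after the job is handed in: Magnifier gripped by the handle (TCP within 65 mm of handle_grip), off the dock, still; lens level to 0.2 rad (either face up), its centre within 22 mm of the red lure's origin in plan, 75 to 135 mm above the table; handle over 60 mm up; plug lures within 15 mm of their starts (contact force between the fingers and magnifier above 1 N and distance between the grasp point and handle_grip below 0.065 m and contact force between magnifier and dock below 0.05 N and linear speed of magnifier below 0.03 m/s and angular speed of magnifier below 0.3 rad/s and (angle between magnifier's own z axis and vertical below 0.2 rad or angle between magnifier's own z axis and vertical above 2.94 rad) and horizontal distance between magnifier and plug_red below 0.022 m and height (world z) of magnifier between 0.075 and 0.135 m and height (world z) of handle_grip above 0.06 m and distance of each of plug_red, plug_green, plug_old from where it was at the start of the episode below 0.015 m); the arm keeps its last pose, push and grip.
It fails at once if a plug lure is moved more than 15 mm (distance of any of plug_red, plug_green, plug_old from where it was at the start of the episode above 0.015 m).
It also fails if it takes over 38 s, if anything falls off the work surface, if the arm or the gripper's body presses on something with over 40 N, if the wrist force passes 120 N, or if a joint passes its speed limit or range.

## Working session

There is one attempt and no reset: what is moved stays moved. The work goes in short steps, Python scripts to look and compute and a shell command to move; the robot and the scene stay as the last step left them, time stands still between calls to the robot, and variables do not carry over. Pictures are saved under pics/ and viewed, at most 10 in all, crops included, and the job is handed in when it is done.

```bash
mkdir -p pics
cat > h.py <<'E'
import numpy as np, cv2
from scipy.spatial.transform import Rotation as Ro
from plant import bot
def K(m):
    f=192/np.tan(np.radians(m["fovy"])/2); return np.array([[f,0,m["cx"]],[0,f,m["cy"]],[0,0,1.]])
def ext(name,st=None):
    m=bot.camera_model(name)
    if "R" in m: return m,np.array(m["R"]),np.array(m["t"])
    st=st or bot.get_state(); H=np.array(m["hand_eye"]); T=np.eye(4); T[:3,:3]=Ro.from_rotvec(st["orientation"]).as_matrix(); T[:3,3]=st["position"]
    W=np.linalg.inv(T@H); return m,W[:3,:3],W[:3,3]
def ray(E,px):
    m,R,t=E; u=cv2.undistortPoints(np.array([[px]],float),K(m),np.array(m["dist_coeffs"]))[0,0]
    d=R.T@np.array([u[0],u[1],1]); return -R.T@t,d/np.linalg.norm(d)
def plane(E,px,z):
    o,d=ray(E,px); return o+d*(z-o[2])/d[2]
def tri(rs):
    A=np.zeros((3,3));b=np.zeros(3)
    for o,d in rs:
        P=np.eye(3)-np.outer(d,d);A+=P;b+=P@o
    x=np.linalg.solve(A,b); return x,[np.linalg.norm((np.eye(3)-np.outer(d,d))@(x-o)) for o,d in rs]
def proj(E,X):
    m,R,t=E; return cv2.projectPoints(np.array(X,float).reshape(-1,3),cv2.Rodrigues(R)[0],t,K(m),np.array(m["dist_coeffs"]))[0].reshape(-1,2)
def snap(name,fn):
    st=bot.get_state(); im=bot.get_image(name)[:,:,::-1].copy(); cv2.imwrite("pics/"+fn,im); return im,ext(name,st)
E
python3 - <<'E'
from h import *
for n in("scene","top","wrist"):
    im,e=snap(n,n+"0.png"); print(n,e[0]["fovy"],(-e[1].T@e[2]).round(),e[1].round(2).tolist())
s=bot.get_state(); print(s["orientation"],s["time_s"])
a=cv2.imread("pics/scene0.png");b=cv2.imread("pics/top0.png")
cv2.imwrite("pics/both.png",np.vstack([a,b])[:, :])
E
```

```text
scene 52.90994082904202 [-34. 552. 443.] [[-0.75, -0.66, -0.01], [-0.26, 0.31, -0.92], [0.61, -0.68, -0.4]]
top 43.30049142920299 [ 362.  -24. 1375.] [[0.02, -1.0, 0.02], [-0.99, -0.02, -0.11], [0.11, -0.02, -0.99]]
wrist 66.19211943837675 [ 300. -555.  373.] [[0.35, -0.94, -0.0], [-0.88, -0.33, 0.33], [-0.31, -0.11, -0.94]]
[-3.08909462e+00 -5.61793291e-01  2.90975051e-04] 0.15
```

View pics/scene0.png

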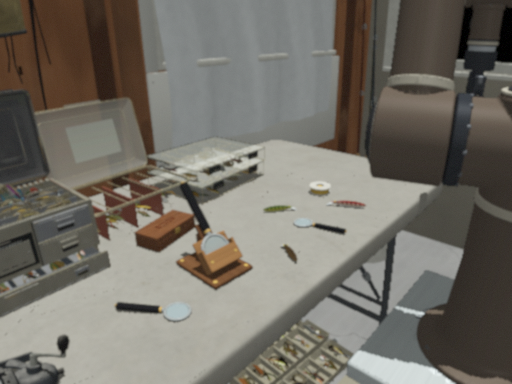

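View pics/top0.png

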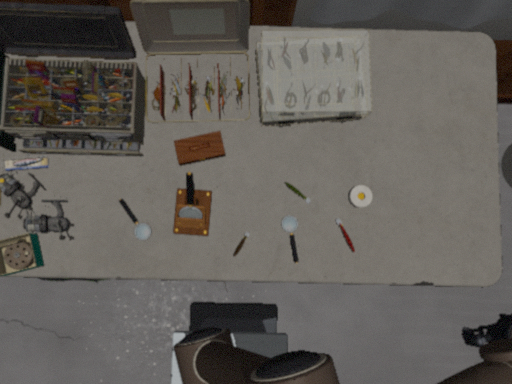

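The scene shows the dock with the glass at scene (215,250), top (193,212), its handle leaning away from the robot. Look-alike magnifiers are at top (142,231) and (290,225). The red lure is at top (346,235), green at (296,190) and brown at (241,244). The target candidates are the docked glass and the two lying ones. I choose the docked one, as described, and check it in a crop.

Run:
```python
from h import *
t=cv2.imread("pics/top0.png"); s=cv2.imread("pics/scene0.png")
A=cv2.resize(t[160:250,150:250],None,fx=4,fy=4,interpolation=cv2.INTER_CUBIC)
B=cv2.resize(s[175:295,160:260],None,fx=3,fy=3,interpolation=cv2.INTER_CUBIC)
C=cv2.resize(t[210:260,270:370],None,fx=4,fy=4,interpolation=cv2.INTER_CUBIC)
o=np.zeros((600,800,3),np.uint8); o[:360,:400]=A;o[:360,400:700]=B;o[380:580,:400]=C
cv2.imwrite("pics/c1.png",o)
E=ext("top")
hsv=cv2.cvtColor(t,cv2.COLOR_BGR2HSV)
def box(m,off):
    n,l,st,c=cv2.connectedComponentsWithStats(m.astype(np.uint8)); i=1+np.argmax(st[1:,4]); ys,xs=np.where(l==i)
    p=np.stack([xs+off[0],ys+off[1]],1).astype(np.float32); return st[i,4],cv2.boxPoints(cv2.minAreaRect(p))
# dock base
r=hsv[180:245,165:222]; n,b=box((r[...,1]>90)&(r[...,2]>50),(165,180)); print(n,b.tolist())
print(np.array([plane(E,p,10) for p in b]).round(0).tolist())
r=hsv[210:260,325:365]; n,b=box((r[...,1]>70),(325,210)); print("red",n,b.tolist()); P=np.array([plane(E,p,8) for p in b]); print(P.round(0).tolist(),P.mean(0))
```

```text
1175 [[172.8498992919922, 232.72607421875], [176.7485809326172, 187.89117431640625], [211.2270050048828, 190.88931274414062], [207.3283233642578, 235.72421264648438]]
[[424.0, 165.0, 10.0], [552.0, 159.0, 10.0], [546.0, 61.0, 10.0], [418.0, 68.0, 10.0]]
red 110 [[338.4000549316406, 224.8000030517578], [342.0000305175781, 223.00001525878906], [355.6000061035156, 250.2000274658203], [352.0000305175781, 252.00001525878906]]
[[458.0, -302.0, 8.0], [463.0, -312.0, 8.0], [387.0, -351.0, 8.0], [382.0, -341.0, 8.0]] [ 422.64032437 -326.36811333    8.        ]
```

View pics/c1.png

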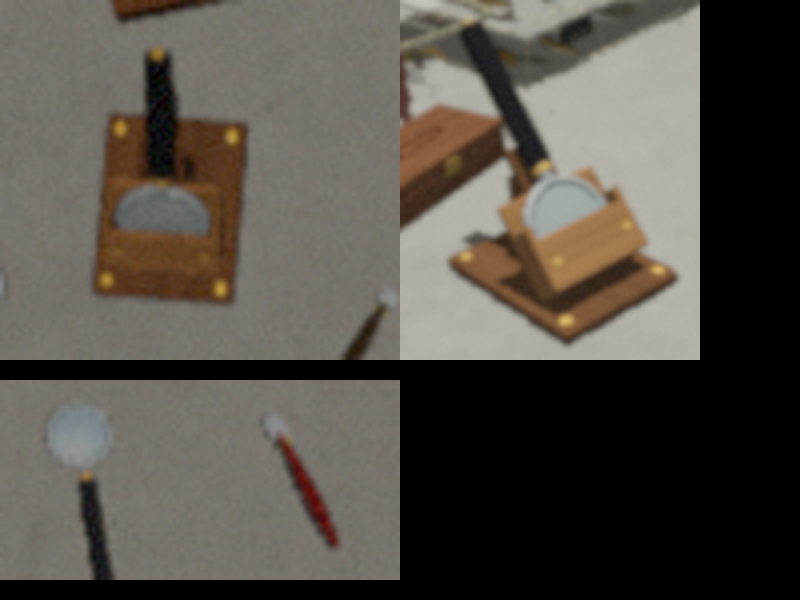

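The crops show the glass docked at top about (190,205), with its handle end at (189,173). The lure's red body runs from about (341,222) to (354,251), with a white lip at (338,217). The dock size checks out at 128x98 mm. Next I check the handle model against both views and work out the move.

```bash
cat >> h.py <<'E'
def tomove(target,yawx=None):
    "tool-frame shift to world target (mm)->m, and turn (deg) that puts tool y parallel to world direction yawx"
    s=bot.get_state(); M=Ro.from_rotvec(s["orientation"]).as_matrix()
    print("pos",np.round(s["position"],1),"R",M.round(3).tolist(),"gap",s["finger_gap"],"t",s["time_s"])
    d=M.T@(np.array(target)-s["position"])/1000; out=[d.round(4).tolist()]
    if yawx is not None:
        v=M.T@np.array([np.cos(np.radians(yawx)),np.sin(np.radians(yawx)),0]); a=np.degrees(np.arctan2(-v[0],v[1])); out.append(round((a+90)%180-90,1))
    print("move",out)
E
python3 - <<'E'
from h import *
yaw=np.radians(-2.7); ux=np.array([np.cos(yaw),np.sin(yaw),0]); O=np.array([474,114,0.])
a=np.radians(50); h=np.cos(a)*ux+np.array([0,0,np.sin(a)]); L=O+[0,0,48]
for n in("top","scene"): print(n,proj(ext(n),[L,L+42*h,L+95*h,L+150*h]).round(1).tolist())
for n,(x0,y0,x1,y1) in dict(top=(180,168,200,215),scene=(170,175,212,240)).items():
    im=cv2.imread(f"pics/{n}0.png")[y0:y1,x0:x1]; m=(im.max(2)<38).astype(np.uint8)
    N,l,st,c=cv2.connectedComponentsWithStats(m); i=1+np.argmax(st[1:,4]); ys,xs=np.where(l==i)
    print(n,st[i],[(round(xs[ys==y].mean()+x0,1),int(y+y0)) for y in np.unique(ys)][::5])
print(L+95*h); tomove(L+95*h,90-2.7)
E=ext("top"); P=[plane(E,p,8) for p in [(336.5,218),(354,252)]]; print(np.round(P),np.mean(P,0))
E
```

```text
top [[190.4, 214.4], [190.1, 203.4], [189.5, 188.8], [189.0, 172.7]]
scene [[216.1, 247.5], [206.5, 228.8], [194.5, 205.6], [182.4, 181.9]]
top [  7   7   7  29 177] [(np.float64(189.0), 175), (np.float64(189.0), 180), (np.float64(189.5), 185), (np.float64(190.0), 190), (np.float64(189.5), 195), (np.float64(190.0), 200)]
scene [ 11  10  26  45 268] [(np.float64(184.0), 185), (np.float64(185.5), 190), (np.float64(188.3), 195), (np.float64(191.0), 200), (np.float64(193.2), 205), (np.float64(195.5), 210), (np.float64(198.5), 215), (np.float64(201.2), 220), (np.float64(203.0), 225)]
[534.99703333 111.12345293 120.7742221 ]
pos [ 219.9 -584.4  249. ] R [[0.936, 0.352, -0.001], [0.352, -0.936, 0.002], [0.0, -0.002, -1.0]] gap 85.73429647933649 t 0.15
move [[0.5398, -0.5398, 0.1293], np.float64(23.3)]
[[ 477. -296.    8.]
 [ 382. -346.    8.]] [ 429.65762832 -321.35889002    8.        ]
```

The handle model fits both views to about 1 px, so I travel above the grip.

```bash
python3 -m handwheel '[{"hand":-0.3,"linear":[0.27,-0.27,0],"turn":23},{"hand":-0.3,"linear":[0.54,-0.54,0],"turn":23},{"hand":-0.3,"linear":[0.54,-0.54,0],"turn":23},{"hand":-0.3,"linear":[0.54,-0.54,0],"turn":23},{"hand":-0.3,"linear":[0.54,-0.54,0],"turn":23},{"hand":-0.3,"linear":[0.54,-0.54,0],"turn":23},{"hand":-0.3,"linear":[0.54,-0.54,0],"turn":23},{"hand":-0.3,"linear":[0.54,-0.54,0],"turn":23},{"hand":-0.3,"linear":[0.54,-0.54,0],"turn":23},{"hand":-0.3,"linear":[0.54,-0.54,0],"turn":23},{"hand":-0.3,"linear":[0.54,-0.54,0],"turn":23},{"hand":-0.3,"linear":[0.54,-0.54,0],"turn":23}]' 40; python3 -c "
from h import *
tomove([535,111,250],87.3)"
```

```text
time_s: 1.35
position: [468.1, -36.5, 250.0]
orientation: [3.141, -0.065, 0.001]
contact_force: [1.1, -0.1, 0.3]
finger_gap: 55.5
grasp_force: 0.0
pos [468.1 -36.5 250. ] R [[0.999, -0.041, 0.0], [-0.041, -0.999, -0.0], [0.0, 0.0, -1.0]] gap 55.45136384584357 t 1.35
move [[0.0608, -0.1501, 0.0], np.float64(0.3)]
```

```bash
python3 -m handwheel '[{"hand":-0.3,"linear":[0.061,-0.15,0],"turn":0},{"hand":-0.3,"linear":[0.061,-0.15,0],"turn":0},{"hand":-0.3,"linear":[0.061,-0.15,0],"turn":0},{"hand":-0.3,"linear":[0.061,-0.15,0],"turn":0},{"hand":-0.3,"linear":[0.061,-0.15,0],"turn":0},{"hand":-0.3,"linear":[0.061,-0.15,0],"turn":0},{"hand":-0.3,"linear":[0.061,-0.15,0],"turn":0}]'
python3 - <<'E'
from h import *
tomove([535,111,129],87.3)
im,E=snap("wrist","w1.png")
yaw=np.radians(-2.7); ux=np.array([np.cos(yaw),np.sin(yaw),0]); O=np.array([474,114,0.])
a=np.radians(50); h=np.cos(a)*ux+np.array([0,0,np.sin(a)]); L=O+[0,0,48]
print(proj(E,[L,L+42*h,L+95*h,L+150*h]).round(1).tolist())
E
```

```text
time_s: 2.05
position: [534.2, 107.2, 249.7]
orientation: [3.14, -0.068, -0.002]
contact_force: [0.3, -0.3, -0.1]
finger_gap: 55.7
grasp_force: 0.0
pos [534.2 107.2 249.7] R [[0.999, -0.043, -0.001], [-0.043, -0.999, -0.001], [-0.001, 0.001, -1.0]] gap 55.691521714500624 t 2.05
move [[0.0008, -0.0039, 0.1207], np.float64(0.2)]
[[254.4, 218.1], [254.1, 207.4], [253.6, 189.3], [252.9, 161.9]]
```

View pics/w1.png

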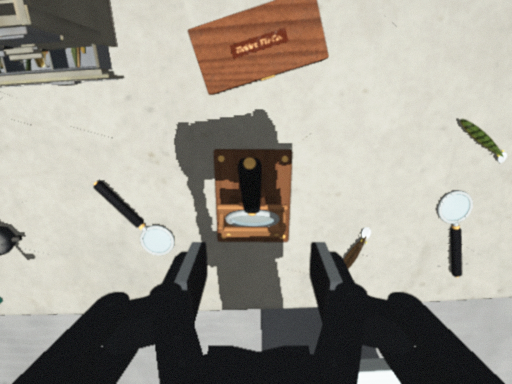

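The wrist view shows the handle end at (249,162) against 253 predicted, so the handle is about 2–3 mm toward +y of my estimate. The lens is at (252,217), and the box is clear ahead. I descend in part, then check.

```bash
python3 -m handwheel '[{"hand":-0.3,"linear":[0,-0.002,0.02],"turn":0},{"hand":-0.3,"linear":[0,-0.002,0.05],"turn":0},{"hand":-0.3,"linear":[0,-0.002,0.06],"turn":0},{"hand":-0.3,"linear":[0,-0.002,0.06],"turn":0},{"hand":-0.3,"linear":[0,-0.002,0.06],"turn":0},{"hand":-0.3,"linear":[0,-0.002,0.06],"turn":0}]'
python3 - <<'E'
from h import *
im,E=snap("wrist","w2.png")
tomove([535,113.5,129],87.3)
m=(im[100:235,215:285].max(2)<45).astype(np.uint8)
N,l,st,c=cv2.connectedComponentsWithStats(m); i=1+np.argmax(st[1:,4]); ys,xs=np.where(l==i)
print(st[i],[(round(xs[ys==y].mean()+215,1),int(np.ptp(xs[ys==y])),int(y+100)) for y in np.unique(ys)][::6])
yaw=np.radians(-2.7); ux=np.array([np.cos(yaw),np.sin(yaw),0]); O=np.array([474,114,0.])
a=np.radians(50); h=np.cos(a)*ux+np.array([0,0,np.sin(a)]); L=O+[0,0,48]
print(proj(E,[L,L+42*h,L+95*h,L+150*h]).round(1).tolist())
E
```

```text
time_s: 2.7
position: [536.2, 110.7, 191.6]
orientation: [-3.14, 0.066, -0.004]
contact_force: [0.3, 0.9, 0.6]
finger_gap: 55.5
grasp_force: 0.0
pos [536.2 110.8 191.6] R [[0.999, -0.042, 0.003], [-0.042, -0.999, 0.0], [0.003, -0.0, -1.0]] gap 55.62007099245105 t 2.75
move [[-0.0015, -0.0026, 0.0626], np.float64(0.3)]
[  22   83   34   52 1205] [(np.float64(255.0), 13, 183), (np.float64(254.1), 32, 189), (np.float64(253.5), 32, 195), (np.float64(254.0), 30, 201), (np.float64(254.0), 30, 207), (np.float64(253.0), 28, 213), (np.float64(253.5), 25, 219), (np.float64(252.5), 26, 225), (np.float64(254.5), 19, 231)]
[[257.3, 243.6], [257.4, 234.4], [257.5, 217.8], [257.8, 189.8]]
```

```bash
python3 -m handwheel '[{"hand":-0.3,"linear":[-0.001,-0.003,0.02],"turn":0},{"hand":-0.3,"linear":[-0.001,-0.003,0.045],"turn":0},{"hand":-0.3,"linear":[-0.001,-0.003,0.062],"turn":0},{"hand":-0.3,"linear":[-0.001,-0.003,0.062],"turn":0},{"hand":-0.3,"linear":[-0.001,-0.003,0.062],"turn":0},{"hand":0.3,"linear":[-0.001,-0.003,0.062],"turn":0},{"hand":0.7,"linear":[-0.001,-0.003,0.062],"turn":0},{"hand":1,"linear":[-0.001,-0.003,0.062],"turn":0},{"hand":1,"linear":[-0.001,-0.003,0.062],"turn":0},{"hand":1,"linear":[-0.001,-0.003,0.062],"turn":0},{"hand":1,"linear":[-0.001,-0.003,0.062],"turn":0},{"hand":1,"linear":[-0.001,-0.003,0.062],"turn":0}]' 60;  python3 -c "
from h import *
tomove([535+51,111,129+61],87.3)"
```

```text
time_s: 3.95
position: [535.2, 114.1, 129.4]
orientation: [-3.14, 0.065, -0.004]
contact_force: [-0.0, 0.6, 5.3]
finger_gap: 17.1
grasp_force: 59.1
pos [535.2 114.1 129.4] R [[0.999, -0.042, 0.002], [-0.042, -0.999, 0.0], [0.002, -0.0, -1.0]] gap 17.078693724272963 t 3.95
move [[0.051, 0.0009, -0.0605], np.float64(0.3)]
```

```bash
python3 -m handwheel '[{"hand":1,"linear":[0.0064,0,-0.0077],"turn":0},{"hand":1,"linear":[0.0129,0,-0.0153],"turn":0},{"hand":1,"linear":[0.0193,0,-0.023],"turn":0},{"hand":1,"linear":[0.0257,0,-0.0306],"turn":0},{"hand":1,"linear":[0.0321,0,-0.0383],"turn":0},{"hand":1,"linear":[0.0386,0,-0.046],"turn":0},{"hand":1,"linear":[0.045,0,-0.0536],"turn":0},{"hand":1,"linear":[0.0514,0,-0.0613],"turn":0},{"hand":1,"linear":[0.0579,0,-0.069],"turn":0},{"hand":1,"linear":[0.0579,0,-0.069],"turn":0},{"hand":1,"linear":[0.0579,0,-0.069],"turn":0},{"hand":1,"linear":[0.0579,0,-0.069],"turn":0}]';  python3 - <<'E'
from h import *
a,_=snap("scene","s3.png"); b,_=snap("wrist","w3.png"); t,_=snap("top","t3.png")
s=cv2.resize(a[120:300,130:310],(400,400)); cv2.imwrite("pics/c3.png",np.hstack([s,cv2.resize(b[84:384,106:406],(400,400))]))
E
```

```text
time_s: 5.15
position: [591.3, 111.4, 196.4]
orientation: [3.141, -0.065, -0.002]
contact_force: [-0.3, -0.4, -0.9]
finger_gap: 17.0
grasp_force: 58.5
```

View pics/c3.png

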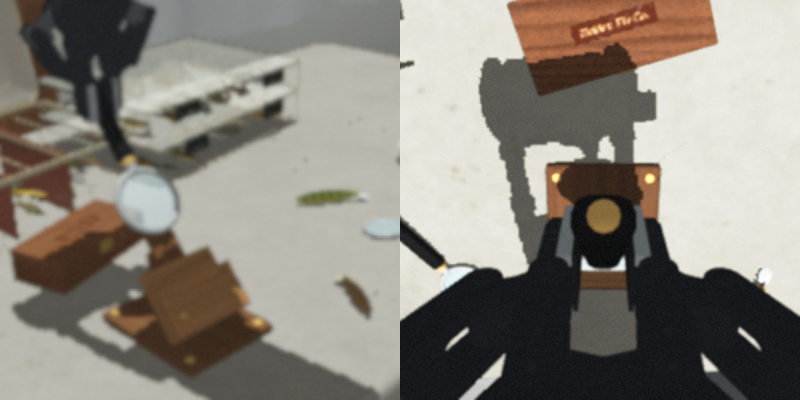

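Drawn clear: the lens hangs free above the dock at crop (148,200), still inclined. The tool only turns about its vertical axis, so I'll lay the glass on free table at x≈500–690, y≈-30. It pivots level in the pads on the way down, and then I regrip.

```bash
python3 -m handwheel '[{"hand":1,"linear":[0,0,-0.02],"turn":0},{"hand":1,"linear":[0,0,-0.04],"turn":0},{"hand":1,"linear":[0,0.03,-0.04],"turn":0},{"hand":1,"linear":[-0.005,0.07,-0.04],"turn":0},{"hand":1,"linear":[-0.005,0.11,-0.02],"turn":0},{"hand":1,"linear":[-0.005,0.14,0.01],"turn":0},{"hand":1,"linear":[-0.005,0.141,0.04],"turn":0},{"hand":1,"linear":[-0.005,0.141,0.065],"turn":0},{"hand":1,"linear":[-0.005,0.141,0.065],"turn":0},{"hand":1,"linear":[-0.005,0.141,0.065],"turn":0},{"hand":1,"linear":[-0.005,0.141,0.065],"turn":0}]';  python3 - <<'E'
from h import *
a,_=snap("scene","s4.png"); cv2.imwrite("pics/c4.png",cv2.resize(a[130:290,160:340],(720,600)))
E
```

```text
time_s: 6.4
position: [582.6, -29.1, 133.7]
orientation: [3.141, -0.065, 0.005]
contact_force: [0.1, 0.4, -0.6]
finger_gap: 17.1
grasp_force: 58.7
```

View pics/c4.png

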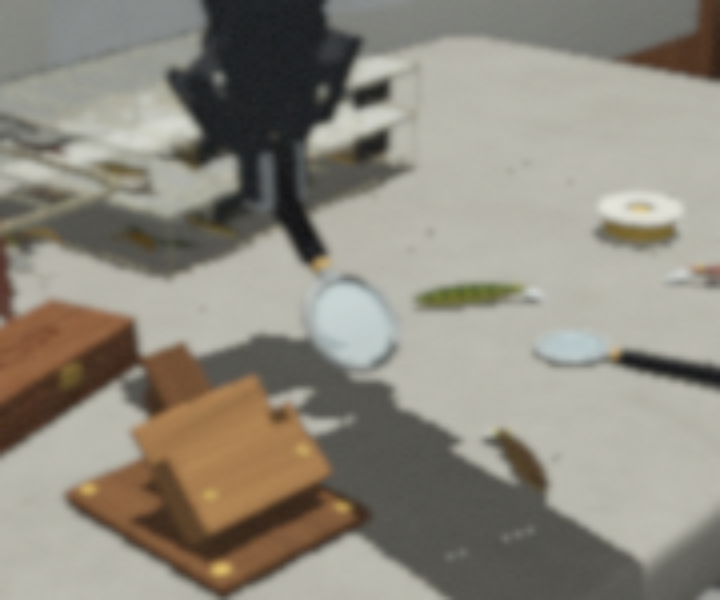

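```bash
python3 -m handwheel '[{"hand":1,"linear":[0,0,0.01],"turn":0},{"hand":1,"linear":[0,0,0.02],"turn":0},{"hand":1,"linear":[0.008,0,0.03],"turn":0},{"hand":1,"linear":[0.0157,0,0.038],"turn":0},{"hand":1,"linear":[0.0224,0,0.047],"turn":0},{"hand":1,"linear":[0.0284,0,0.056],"turn":0},{"hand":1,"linear":[0.0284,0,0.056],"turn":0}]' 20
python3 -m handwheel '[{"hand":1,"linear":[0.005,0,0.01],"turn":0},{"hand":1,"linear":[0.009,0,0.02],"turn":0},{"hand":1,"linear":[0.012,0,0.03],"turn":0},{"hand":1,"linear":[0.015,0,0.04],"turn":0},{"hand":1,"linear":[0.016,0,0.047],"turn":0},{"hand":1,"linear":[0.016,0,0.047],"turn":0},{"hand":1,"linear":[0.016,0,0.047],"turn":0}]'
python3 - <<'E'
from h import *
a,_=snap("scene","s5.png"); cv2.imwrite("pics/c5.png",cv2.resize(a[130:290,160:340],(720,600)))
E
```

```text
time_s: 7.15
position: [612.4, -30.5, 76.3]
orientation: [-3.141, 0.066, -0.007]
contact_force: [3.4, 0.6, 4.3]
finger_gap: 16.9
grasp_force: 55.5
time_s: 7.85
position: [625.6, -31.1, 29.1]
orientation: [3.141, -0.065, 0.0]
contact_force: [3.4, -0.4, 3.9]
finger_gap: 16.9
grasp_force: 53.6
```

View pics/c5.png

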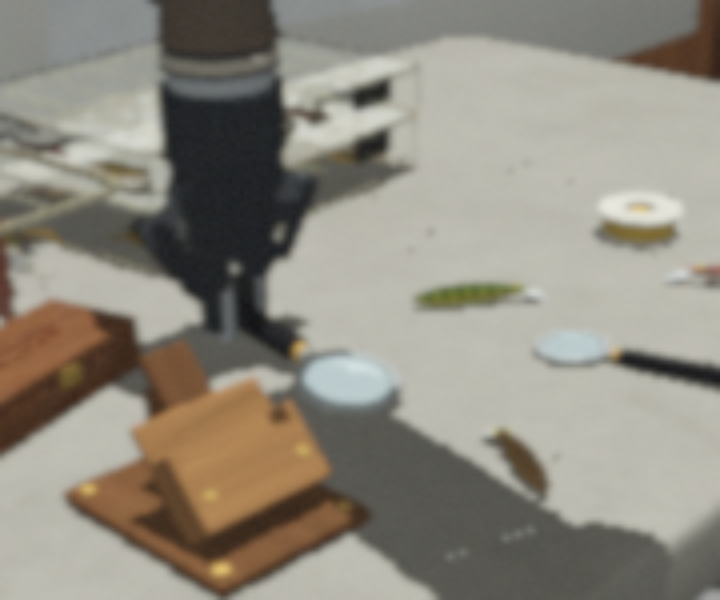

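The glass has pivoted nearly level with the lens on the table at crop (350,385), and the lures are untouched. Now I let it down the last few mm, shift 25 mm toward the balance point and regrip firmly.

```bash
python3 -m handwheel '[{"hand":1,"linear":[0,0,0.004],"turn":0},{"hand":1,"linear":[0,0,0.006],"turn":0},{"hand":0.3,"linear":[0,0,0.006],"turn":0},{"hand":0.3,"linear":[0,0,0.006],"turn":0},{"hand":0.3,"linear":[0,0,0.006],"turn":0},{"hand":0.3,"linear":[0,0,0.006],"turn":0},{"hand":0.3,"linear":[-0.013,0,0.006],"turn":0},{"hand":0.3,"linear":[-0.025,0,0.006],"turn":0},{"hand":0.3,"linear":[-0.025,0,0.006],"turn":0},{"hand":0.3,"linear":[-0.025,0,0.006],"turn":0}]'
python3 -m handwheel '[{"hand":0.6,"linear":[0,0,0],"turn":0},{"hand":0.8,"linear":[0,0,0],"turn":0},{"hand":1,"linear":[0,0,0],"turn":0},{"hand":1,"linear":[0,0,0],"turn":0},{"hand":1,"linear":[0,0,0],"turn":0},{"hand":1,"linear":[0,0,0],"turn":0},{"hand":1,"linear":[0,0,-0.02],"turn":0},{"hand":1,"linear":[0,0,-0.06],"turn":0},{"hand":1,"linear":[0,0,-0.1],"turn":0},{"hand":1,"linear":[0,0,-0.13],"turn":0},{"hand":1,"linear":[0,0,-0.13],"turn":0},{"hand":1,"linear":[0,0,-0.13],"turn":0}]' 80
python3 - <<'E'
from h import *
a,_=snap("scene","s6.png"); t,_=snap("top","t6.png");w,_=snap("wrist","w6.png")
cv2.imwrite("pics/c6.png",np.hstack([cv2.resize(a[110:290,160:340],(400,400)),cv2.resize(t[120:270,220:370],(400,400))]))
E
```

```text
time_s: 8.9
position: [600.2, -30.0, 22.9]
orientation: [-3.141, 0.065, 0.0]
contact_force: [-0.1, -0.7, 0.8]
finger_gap: 29.8
grasp_force: 0.0
time_s: 10.1
position: [600.3, -30.0, 152.9]
orientation: [3.141, -0.065, 0.0]
contact_force: [-0.3, -0.4, -1.4]
finger_gap: 15.4
grasp_force: 78.9
```

View pics/c6.png

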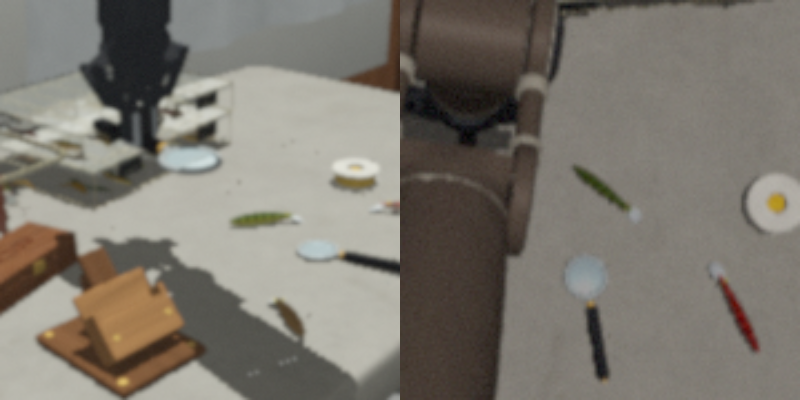

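The glass is held level: the lens is at scene crop (190,160), and all lures are in place. Next I locate the lens relative to the TCP and refine the lure centre.

Run:
```python
from h import *
def big(m,off):
    N,l,st,c=cv2.connectedComponentsWithStats(m.astype(np.uint8)); i=1+np.argmax(st[1:,4]); ys,xs=np.where(l==i)
    return np.stack([xs+off[0],ys+off[1]],1).astype(np.float32)
t=cv2.imread("pics/t6.png")[208:262,325:368].astype(int); bg=np.median(t.reshape(-1,3),0); m=np.abs(t-bg).max(2)>22
p=big(m,(325,208)); c=p[p[:,1].argmin()],p[p[:,1].argmax()]; E=ext("top")
P=[plane(E,q,8) for q in c]; print(len(p),c,np.round(P),np.mean(P,0).round(1))
a=cv2.imread("pics/s6.png").astype(int)[168:195,226:265]; m=(a[...,0]-a[...,2]>8)&(a[...,0]>140); p=big(m,(226,168)); e=cv2.fitEllipse(cv2.convexHull(p)); print(len(p),e)
for z in (132,138,144): print(plane(ext("scene"),e[0],z).round(1))
tomove([500,-321,153],87.6)
```

```text
151 (array([339., 224.], dtype=float32), array([351., 251.], dtype=float32)) [[ 460. -304.    8.]
 [ 385. -338.    8.]] [ 422.5 -320.7    8. ]
182 ((245.4096221923828, 181.0172576904297), (10.14267349243164, 23.23251724243164), 91.14437103271484)
[530.9 -34.6 132. ]
[520.  -23.3 138. ]
[509.1 -11.9 144. ]
pos [598.5 -29.8 150.3] R [[0.999, -0.042, -0.005], [-0.042, -0.999, 0.001], [-0.005, -0.0, -1.0]] gap 15.201047634299032 t 10.25
move [[-0.0863, 0.2951, -0.0024], np.float64(0.0)]
```

```bash
python3 -m handwheel '[{"hand":1,"linear":[-0.007,0.025,0],"turn":0},{"hand":1,"linear":[-0.017,0.06,0],"turn":0},{"hand":1,"linear":[-0.027,0.095,0],"turn":0},{"hand":1,"linear":[-0.037,0.13,0],"turn":0},{"hand":1,"linear":[-0.047,0.165,0],"turn":0},{"hand":1,"linear":[-0.056,0.2,0],"turn":0},{"hand":1,"linear":[-0.066,0.235,0],"turn":0},{"hand":1,"linear":[-0.076,0.27,0.01],"turn":0},{"hand":1,"linear":[-0.083,0.298,0.025],"turn":0},{"hand":1,"linear":[-0.083,0.298,0.035],"turn":0},{"hand":1,"linear":[-0.083,0.298,0.035],"turn":0},{"hand":1,"linear":[-0.083,0.298,0.035],"turn":0}]'
python3 - <<'E'
from h import *
a,Ea=snap("scene","s7.png"); t,_=snap("top","t7.png");
tomove([504,-324,118],87.6)
print(proj(ext("scene"),[[430,-321,103],[430,-321,0]]),proj(ext("top"),[[430,-321,103],[430,-321,0]]))
cv2.imwrite("pics/c7.png",np.hstack([cv2.resize(a[130:250,250:370],(400,400)),cv2.resize(t[150:270,270:390],(400,400))]))
E
```

```text
time_s: 11.45
position: [504.5, -322.8, 116.5]
orientation: [-3.139, 0.065, 0.004]
contact_force: [0.4, 1.5, -0.8]
finger_gap: 15.6
grasp_force: 78.9
pos [ 505.7 -323.2  118. ] R [[0.999, -0.04, -0.0], [-0.04, -0.999, 0.0], [-0.0, -0.0, -1.0]] gap 15.188443458596407 t 11.55
move [[-0.0017, 0.0009, -0.0], np.float64(0.1)]
[[347.91338945 170.31456499]
 [344.90564822 205.76797028]] [[352.89024378 233.21594594]
 [344.47984287 234.93685933]]
```

View pics/c7.png

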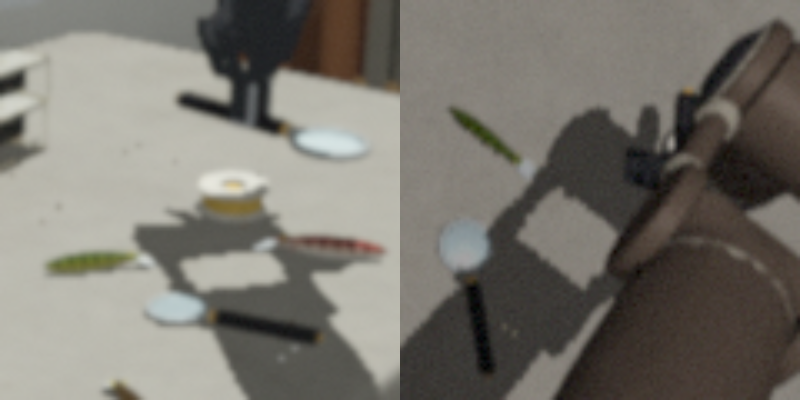

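The glass is held with its lens at scene (349,173), above the red lure, whose midpoint (346,204) matches the projected (345,203–206). The top view is occluded by the arm. I check the tilt and offset through the vertical plane of the handle.

Run:
```python
from h import *
s=bot.get_state(); M=Ro.from_rotvec(s["orientation"]).as_matrix(); n=M[:,1]; E=ext("scene"); p0=np.array(s["position"])
a=cv2.imread("pics/s7.png").astype(int)[160:190,332:368]; m=(a[...,0]-a[...,2]>2)&(a[...,0]>150)
N,l,st,c=cv2.connectedComponentsWithStats(m.astype(np.uint8)); i=1+np.argmax(st[1:,4]); ys,xs=np.where(l==i)
e=cv2.fitEllipse(cv2.convexHull(np.stack([xs+332,ys+160],1).astype(np.float32))); print(e)
for px in ((304.5,159.5),(335.5,168.5),e[0]):
    o,d=ray(E,px); X=o+d*(n@(p0-o))/(n@d); print(X.round(1))
# expected level-ellipse at that spot
X0=X; th=np.linspace(0,6.28,40)
for tilt in(-.2,0,.2):
    u=M[:,0]*np.cos(tilt)+np.array([0,0,1])*np.sin(tilt); q=[X0+29*(np.cos(t)*u+np.sin(t)*n) for t in th]; print(tilt,cv2.fitEllipse(proj(E,q).astype(np.float32)))
o,d=ray(E,(346,204.4)); print("lure",plane(E,(346,204.4),8).round(1))
```

```text
((349.22222900390625, 172.17076110839844), (8.1187744140625, 21.4003849029541), 98.01789855957031)
[ 573.5 -325.9  102.2]
[ 468.  -321.7   99.4]
[ 425.2 -320.    99.2]
-0.2 ((349.28912353515625, 172.2318115234375), (5.026223659515381, 22.46068000793457), 84.03201293945312)
0 ((349.27166748046875, 172.2677764892578), (7.253410816192627, 22.416027069091797), 93.95220184326172)
0.2 ((349.241943359375, 172.29124450683594), (9.210281372070312, 22.344240188598633), 104.58544158935547)
lure [ 423.9 -315.     8. ]
```

The lens is at (425,-320,99) and the lure at about (427,-318). Tilt is 0.02–0.08 rad, and the 148 mm from lens to handle end matches the given length. I settle briefly and hand in.

```bash
python3 -m handwheel '[{"hand":1,"linear":[0,0,0],"turn":0},{"hand":1,"linear":[0,0,0],"turn":0},{"hand":1,"linear":[0,0,0],"turn":0},{"hand":1,"linear":[0,0,0],"turn":0},{"hand":1,"linear":[0,0,0],"turn":0}]'; python3 -c "
from plant import bot
print(bot.sign_off())"
```

```text
time_s: 12.05
position: [505.3, -324.3, 118.2]
orientation: [3.141, -0.065, 0.0]
contact_force: [0.5, -0.6, -0.8]
finger_gap: 15.7
grasp_force: 78.9
the job is handed in; nothing more can be done
None
```

The job was handed in at about 12 s with the magnifier still gripped, its lens level to within about 0.1 rad, about 99 mm above the table and a few mm off the red lure's centre by my measurements; no lure appeared to have moved in the pictures, and the sign-off returned no verdict.

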